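Stow the loose weight in a chest whose lid hangs on a folding stay

TASK

The small wooden weight chest has a bow handle at the front of its lid and a folding stay outside its left wall. Raise the lid until the stay locks and carries the lid by itself, then stand the loose brass weight upright inside the chest. Then break the stay at its elbow, where the steel grip is, and let the lid down gently until it is fully shut, with all three weights standing inside; do not strain the stay (its clamped foot must not be dragged along its track), do not let the lid or the weight drop, and leave the jar and the cup where they are.

Things in the scene. Friction and masses are not known exactly. Their poses are not given: they have to be found in the camera images.
- chest: Wooden chest, 140 (x) x 160 (y) x 80 mm high, fixed; walls 8 mm; its inner floor lies 20 mm over the worktop. Origin: centre of its underside; x to the back (hinge side), y to its left, z up. Lid 10 mm thick, same outline. Set the weight near x -0.038, y 0 (free from y -0.04 to 0.04), fingers closing along y: farther back the raised lid, leaning over the chest, is in the gripper's way.
- lid (a joint): Lid angle, rad; 0 shut, grows as the front edge rises. Lid about 0.65 kg, falls shut when not carried. The stay comes straight and stops the lid somewhere from 1.33 to 1.51, depending on its foot's setting (later the farther back the foot is); only there (last 0.02) will its elbow go past centre when the pull is eased. Locked, the lid rests 0.025 to 0.03 below that. Let go sooner, it falls.
- lid_hinge (a point): Middle of the lid's hinge line, on the back top edge of the chest (chest x 0.070, z 0.080); the axis is the chest's y. Fixed to the chest.
- lid_handle (a point): Middle of the bow handle: round steel bar, 12 mm diameter, 90 mm long, parallel to the chest's y, 45 mm in front of the lid's front edge in the lid's plane, 185 mm from the hinge line; 85 mm over the worktop when shut. Can be pinched from above at every lid angle, fingers closing along the chest's x (it turns between the pads). A yellow hood hangs behind: raised, draw off towards the front.
- stay_pin (a point): Pin of the stay's lower link on its foot, outside the left wall (chest y 0.092), about 57 mm over the worktop. The foot is clamped in a curved track (30 mm radius about chest x -0.020, z 0.085, where the stay's lid pin lies when shut); its setting varies by 13 mm. It slips if the lid's handle is pulled 9 to 15 N past a straight stay, or the locked lid forced down; allowed: 2 mm.
- stay_grip (a point): Middle of the elbow's steel grip: bar 12 mm diameter, 60 mm long, along the chest's y, free end to the left; this point is 50 mm outside the left wall. It circles stay_pin at 67 mm (length of both links). Shut: in front of the pin; locked: above and behind it, links 0.3 rad past straight against a stop. Pinched from above and drawn up, forward and down, it takes the lid along; load up to 15 N.
- weight_0: The loose brass knob weight, 26 mm diameter, 36 mm high, 0.1 kg, the biggest of the three, standing on the worktop; origin: centre of its underside, z up. Body 25 mm high, above it a knob of 17 mm diameter. Grip the body.
- weight_1: Brass knob weight, 20 mm diameter, 32 mm high, standing in the chest's back left part. Stays there.
- weight_2: Brass knob weight, 16 mm diameter, 28 mm high, standing in the chest's back right part. Stays there.
- jar_1: Bystander: closed glass jar, 71 mm diameter, 102 mm high. Origin at its underside.
- cup_1: Bystander: grey plastic cup, 76 mm diameter, 75 mm high. Origin at its underside.
Not all that is in view belongs to the job. What is shaped like the weight_0 but orange or pink is not meant.

How it is judged (in metres and radians):
On the way, in this order (a step that is already met when the one before it is completed fails the run):
1. the lid stands raised on its locked stay, at rest, untouched by the robot (value of joint lid above 1 rad and velocity of joint lid between -0.05 and 0.05 rad/s and contact force between each of the arm, the fingers and chest below 0.1 N), for 0.4 s.
2. the loose weight stands upright in the chest, let go, while the stay still carries the lid (all of step 1 and x of weight_0 in the frame of chest between -0.065 and 0.065 m and y of weight_0 in the frame of chest between -0.075 and 0.075 m and z of weight_0 in the frame of chest below 0.026 m and angle between weight_0's own z axis and vertical below 0.15 rad and contact force between the fingers and weight_0 below 0.1 N), for 0.2 s.
At the end, for the whole second after the job is handed in: The lid is shut (less than 0.04 rad), the loose weight stands in the chest (within its walls, less than 0.15 rad from upright) with the other two still standing (less than 0.3 rad), and the stay's foot is within 2 mm of where it was (value of joint lid below 0.04 rad and x of weight_0 in the frame of chest between -0.065 and 0.065 m and y of weight_0 in the frame of chest between -0.075 and 0.075 m and z of weight_0 in the frame of chest below 0.026 m and angle between weight_0's own z axis and vertical below 0.15 rad and distance of stay_pin from where it was at the start of the episode below 0.002 m and angle between each of weight_1, weight_2's own z axis and vertical below 0.3 rad and linear speed of weight_0 below 0.02 m/s); the robot touches nothing.
It fails at once if the stay is strained: its foot is dragged more than 2 mm along its track (distance of stay_pin from where it was at the start of the episode above 0.002 m).
It fails at once if the lid drops: it closes faster than 2.6 rad/s (velocity of joint lid below -2.6 rad/s).
It fails at once if the loose weight falls: faster than 0.6 m/s with no finger on it (linear speed of weight_0 above 0.6 m/s and contact force between the fingers and weight_0 below 0.1 N).
It fails at once if a bystander (jar, cup) is moved more than 30 mm (distance of any of jar_1, cup_1 from where it was at the start of the episode above 0.03 m).
It also fails if it takes over 72 s, if anything falls off the work surface, if the arm or the gripper's body presses on something with over 40 N, if the wrist force passes 120 N, or if a joint passes its speed limit or range.

ROBOT

A 6-joint arm with a two-finger parallel gripper is mounted at the origin on the work surface; the furniture and walls round the work are solid. World frame = base frame: x ahead of the robot, y to its left, z up, the work surface at z = 0. Lengths are in mm, angles in rad, forces in N, time in s.
With the tool pointing down it reaches from about 275 to 750 mm from the base axis. Payload 10.2 kg.
Tool frame: the origin (TCP) lies between the finger pads; the fingertips stand 17 mm ahead of it and the grasp point (between the pads) lies 2 mm behind it; z points along the fingers, y is the line along which they close (so a half turn about z gives the same grasp; the last joint's range is limited). The gripper opens to 85 mm and grips with 20 to 120 N. Pads are 22 mm wide; open, the fingers measure 114 mm over their backs; the gripper's body (76 mm by 85 mm) begins 54 mm behind the grasp point. The pads swing forward as they close: fully open they stand 13 mm farther back than shut.
Start: joints at [1.021, 0.313, 1.498, -0, 1.331, -0.223], TCP at [168.545, 497.216, 248.294] pointing down, gripper open.
Joint ranges: [-2.94, 2.94], [-0.97, 2.17], [0.19, 2.56], [-1.23, 4.37], [0.02, 3.11], [-2.88, 2.88]. Speed limits (rad/s): [2.39, 2.39, 3.01, 3.14, 3.14, 3.14].

INTERFACE

Orientations are given as a unit quaternion [w, x, y, z].
In Python, from rig import * gives the robot as it stands.
- The arm moves only by the tool step_arm, never from a script. Its argument "commands" is text: rows parted by semicolons, each of 7 numbers parted by spaces: the opening, from 0 (shut) to 1 (fully open), then the shift along the tool's x, y, z in cm, then the turn, a rotation vector about the tool's x, y, z in rad. In form: hand x y z rx ry rz; .... A call has 1 to 20 rows; each row is the pose to reach, as a shift and turn from the pose commanded when the call began, along the tool's axes at that moment; what a row does not reach only later rows make up. A row lasts 1/12 s, in which the tool goes at most 41.7 mm and 7.16 degrees, less where a joint would pass 70% of its speed; a pose out of reach is approached as far as the arm can. A call with a gripper value outside its range is refused whole. The fingers move at their own pace and stop on an object; "newtons" is the grip in N (left out, the last holds). Time passes only in rows, so rows that repeat a pose let the fingers close. It gives the time, the measured TCP pose, the force, the opening and the grip force at its end, in the units of the state.
- sense(): the state, without advancing time (a new reading comes with each control period).
- capture(name): name is "scene" or "top" or "wrist"; returns the picture (420x560x3 uint8, red, green, blue); there is no depth.
- camera_model(name): a dict with "mtx" (3x3 intrinsics, pixels), "eye" and "rotation" of the camera in the world. Camera axes: x right, y down, z forward; pixel columns grow to the right and rows downward; lengths in mm; the calibration is good to about 2 mm. A picture is of the moment at which its call begins: read the wrist's pose just before it. camera_model takes no time and is no camera call; for the wrist camera it gives the pose at the moment of the call.
- finish_job(): hands the job in; it is judged then, once.
Trained networks look in the newest picture that a camera, given by its name, has taken for a name from the list of things; names that differ only in an ending like _2 or _b are one class to them, and where a whole thing is asked for, a point or a joint stands for the part that bears it (a point fixed in the world has none). Each returns a list of dicts, best first, with "score" (0 to 1); they miss things now and then, are a little off and sometimes report something else, mostly with a low value. They report only what shows in the picture. A call takes as long as a camera call. They do not tell look-alikes from the thing itself.
- search_frame(camera, label): "rect" ([centre column, centre row, width, height] in pixels, round what is visible of it).
- trace(camera, label): "mask" (420x560 bool, what is visible of it) and "rect" ([centre column, centre row, width, height] in pixels, round what is visible of it).
- spot_point(camera, label): "xy" ([column, row] in pixels: a listed point, or the origin of a listed thing).
The state is a dict: "time_s": time; "joints": joint angles; "dq": joint speeds; "tau": joint torques, N m; "eef_pos": TCP position; "ee_rot": TCP orientation; "force": force on the tool from outside, world axes, zero at the start; "wrist_torque": the same for the moment, N m; "grip_width": opening from 0.0 (shut) to 1.0 (fully open); "grip_force": force on a finger pad.
Only numpy, scipy, OpenCV 4.12 (cv2) and the standard library are available. Lean on these libraries where they do the work, as an engineer would, in place of code of your own. Each camera call takes 0.05 s, during which the arm holds its last target. There are 200 camera calls.

## Working session

There is one attempt and no reset: what is moved stays moved. The work goes in short steps, Python scripts to look and compute and a tool call to move; the robot and the scene stay as the last step left them, time stands still between calls to the robot, and variables do not carry over. Pictures are saved under pics/ and viewed, at most 10 in all, crops included, and the job is handed in when it is done.

Besides the shell and the picture viewer there is one more tool, called after "Emit:" as a command line: name --argument value ..., lists and objects as JSON in quotes. step_arm: Moves the arm, as the interface text tells. Its arguments: {"type":"object","properties":{"commands":{"type":"string"},"newtons":{"type":"number"}},"required":["commands"]}

```bash
ls; mkdir -p pics
cat > h.py <<'E'
from rig import *
import numpy as np, cv2
def cm(n):
    c=camera_model(n); return np.array(c["mtx"],float),np.array(c["eye"],float),np.array(c["rotation"],float)
def ray(n,uv):
    K,e,R=cm(n); d=R@np.linalg.solve(K,[uv[0],uv[1],1.]); return e,d/np.linalg.norm(d)
def onz(n,uv,z):
    e,d=ray(n,uv); return e+d*(z-e[2])/d[2]
def proj(n,p):
    K,e,R=cm(n); q=K@(R.T@(np.array(p,float)-e)); return q[:2]/q[2]
def tri(rs):
    A=0;b=0
    for e,d in rs:
        P=np.eye(3)-np.outer(d,d);A=A+P;b=b+P@e
    x=np.linalg.solve(A,b); return x,[float(np.linalg.norm((np.eye(3)-np.outer(d,d))@(x-e))) for e,d in rs]
E
python3 - <<'E'
from h import *
np.set_printoptions(precision=1,suppress=True)
ims={n:capture(n) for n in("scene","top")}
cv2.imwrite("pics/a.png",cv2.cvtColor(np.vstack([ims["scene"],ims["top"]])[:, :],cv2.COLOR_RGB2BGR)) 
for n in ims: cv2.imwrite(f"pics/{n}.png",cv2.cvtColor(ims[n],cv2.COLOR_RGB2BGR)); K,e,R=cm(n); print(n,e,R[:,2])
for l in("chest","lid_hinge","lid_handle","stay_pin","stay_grip","weight_0","jar_1","cup_1"):
    rs=[]
    for n in ims:
        r=spot_point(n,l); print(l,n,[(np.round(x["xy"],1).tolist(),round(x["score"],2)) for x in r[:4]])
        if r: rs.append(ray(n,r[0]["xy"]))
    if len(rs)==2: print("   tri",*tri(rs))
print(sense())
E
```

```text
picsTraceback (most recent call last):
  File "<stdin>", line 5, in <module>
IndexError: too many indices for array: array is 1-dimensional, but 2 were indexed
```

```bash
python3 - <<'E'
from h import *
print(camera_model("top"))
E
sed -i 's/    c=camera_model(n); return.*/    c=camera_model(n); q=np.array(c["rotation"],float); return np.array(c["mtx"],float),np.array(c["eye"],float),(Rot.from_quat(q[[1,2,3,0]]).as_matrix() if q.size==4 else q)/; 2a from scipy.spatial.transform import Rotation as Rot' h.py
cat > m.py <<'E'
from h import *
np.set_printoptions(precision=1,suppress=True)
ims={n:capture(n) for n in("scene","top")}
for n in ims: cv2.imwrite(f"pics/{n}.png",cv2.cvtColor(ims[n],cv2.COLOR_RGB2BGR)); K,e,R=cm(n); print(n,e,R[:,2])
for l in("chest","lid_hinge","lid_handle","stay_pin","stay_grip","weight_0","jar_1","cup_1"):
    rs=[]
    for n in ims:
        r=spot_point(n,l); print(l,n,[(np.round(x["xy"],1).tolist(),round(x["score"],2)) for x in r[:4]])
        if r: rs.append(ray(n,r[0]["xy"]))
    if len(rs)==2: print("   tri",*tri(rs))
print(sense())
E
python3 m.py
```

```text
{'mtx': array([[546.19811521,   0.        , 280.63200222],
       [  0.        , 546.19811521, 221.4967875 ],
       [  0.        ,   0.        ,   1.        ]]), 'eye': array([ 374.81710685,  131.20719155, 1163.13178185]), 'rotation': array([ 0.04781769, -0.69782993,  0.71308957, -0.04743553])}
scene [ -77.1 -302.3  560.2] [ 0.7  0.5 -0.5]
top [ 374.8  131.2 1163.1] [ 0.1 -0.  -1. ]
chest scene [([237.7, 231.5], 0.84), ([214.7, 228.4], 0.62)]
chest top [([230.3, 238.1], 0.86)]
   tri [500.3 236.9   1.9] [2.126739546222824, 2.126739546222859]
lid_hinge scene []
lid_hinge top [([213.2, 202.7], 0.9)]
lid_handle scene [([213.5, 230.8], 0.59)]
lid_handle top [([245.7, 288.9], 0.69)]
   tri [390.2 200.9  81.4] [1.2149502568564863, 1.2149502568565747]
stay_pin scene [([195.5, 210.2], 0.66)]
stay_pin top [([189.0, 262.6], 0.69)]
   tri [446.1 315.8  59.3] [1.7454599916290727, 1.7454599916292557]
stay_grip scene [([168.6, 219.5], 0.72), ([237.2, 233.3], 0.21)]
stay_grip top [([178.0, 295.0], 0.91)]
   tri [382.6 337.3  58.2] [2.876154196630553, 2.876154196630588]
weight_0 scene [([324.3, 294
[... 177 characters left out ...]
[([346.5, 241.5], 0.66), ([239.0, 235.2], 0.53)]
jar_1 top [([336.5, 174.0], 0.64)]
   tri [633.3   8.3  -3. ] [2.606529564868354, 2.6065295648684836]
cup_1 scene [([359.8, 263.9], 0.65)]
cup_1 top [([367.2, 202.4], 0.86), ([187.8, 260.5], 0.23)]
   tri [568.8 -55.9   4.2] [1.1597949126551714, 1.159794912655323]
{'time_s': 1.0, 'joints': array([ 1. ,  0.3,  1.5, -0. ,  1.3, -0.2]), 'dq': array([ 0.,  0.,  0., -0.,  0., -0.]), 'tau': array([ -0. , -41.2, -26. ,  -0. ,   0. ,  -0. ]), 'eef_pos': array([168.5, 497.2, 248.3]), 'ee_rot': array([ 0. ,  0.2,  1. , -0. ]), 'force': array([ 0.3, -0. ,  0.1]), 'wrist_torque': array([-0.,  0.,  0.]), 'grip_force': 0.0, 'grip_width': 1.0000447047003815}
```

View pics/scene.png

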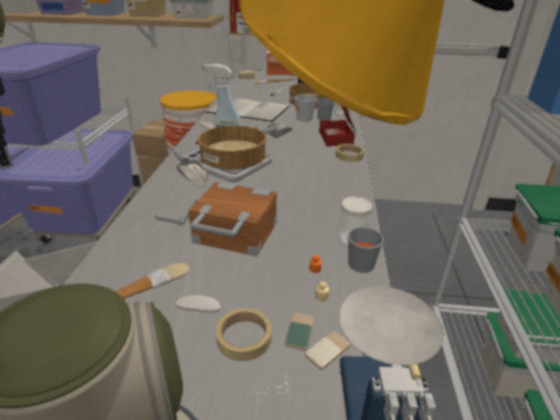

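View pics/top.png

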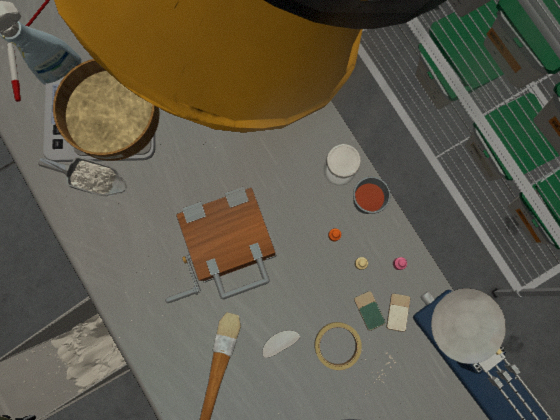

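Run:
```python
from h import *
np.set_printoptions(precision=2,suppress=True)
I=capture("top")
for l in("lid_hinge","lid_handle","stay_grip","chest"):
    r=trace("top",l)
    for x in r[:2]:
        m=x["mask"].astype(np.uint8); b=cv2.boxPoints(cv2.minAreaRect(cv2.findNonZero(m)))
        z=dict(lid_hinge=90,lid_handle=90,chest=90,stay_grip=86)[l]
        print(l,round(x["score"],2),m.sum(),b.round(1).tolist(),[onz("top",p,z)[:2].round(1).tolist() for p in b])
for uv in((361.5,263),):
    p=onz("top",uv,18); print("weight brass top",p, proj("scene",p))
print("hinge",onz("top",(213.2,202.7),80)); print("grip z86",onz("top",(178,295),86))
g=onz("top",(178,295),86); print(proj("scene",g),proj("scene",onz("top",(178,295),60)))
s=sense(); q=np.array(s["ee_rot"]); print(Rot.from_quat(q[[1,2,3,0]]).as_matrix(), s["joints"])
S=capture("scene")
c=np.hstack([cv2.resize(I[215:315,310:430],(400,333),interpolation=2),cv2.resize(S[235:315,270:366],(400,333),interpolation=2)])
d=np.hstack([cv2.resize(I[180:310,150:290],(400,260)),cv2.resize(S[180:245,150:250],(400,260))])
cv2.imwrite("pics/c.png",cv2.cvtColor(np.vstack([c,d]),cv2.COLOR_RGB2BGR))
```

```text
lid_hinge 0.69 6280 [[172.3000030517578, 214.1999969482422], [251.5, 185.89999389648438], [284.0, 277.1000061035156], [204.89999389648438, 305.3999938964844]] [[539.8, 345.0], [593.5, 187.0], [410.5, 125.9], [359.1, 280.8]]
lid_handle 0.78 6501 [[172.89999389648438, 213.60000610351562], [251.89999389648438, 185.5], [284.79998779296875, 278.1000061035156], [205.8000030517578, 306.20001220703125]] [[540.9, 343.9], [594.2, 186.2], [408.5, 124.5], [357.6, 279.0]]
stay_grip 0.64 370 [[163.89999389648438, 301.5], [185.1999969482422, 255.60000610351562], [210.89999389648438, 267.6000061035156], [189.60000610351562, 313.3999938964844]] [[368.4, 361.5], [457.1, 320.1], [432.4, 269.4], [344.2, 311.3]]
chest 0.91 7068 [[138.10000610351562, 223.0], [251.1999969482422, 183.60000610351562], [284.20001220703125, 278.29998779296875], [171.1999969482422, 317.79998779296875]] [[523.5, 412.8], [598.3, 187.5], [408.1, 125.6], [336.8, 346.2]]
weight brass top [438.78 -37.23  18.  ] [322.19 289.23]
hinge [562.81 264.97  80.  ]
grip z86 [380.28 333.95  86.  ]
[165.75 209.98] [165.93 219.04]
[[-0.95  0.32 -0.  ]
 [ 0.32  0.95  0.  ]
 [ 0.   -0.   -1.  ]] [ 1.02  0.31  1.5   0.    1.33 -0.22]
```

View pics/c.png

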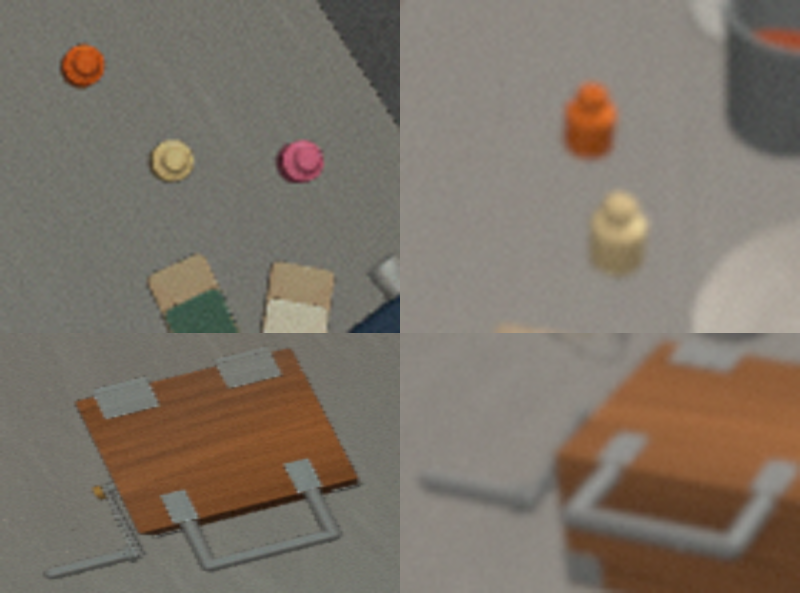

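Brass weight is at (361,263) in the top view; orange (335,234) and pink (401,264) are the look‑alikes and are excluded (crop confirms). Chest yaw ≈ 0.323 rad, handle ≈ (390,203). Moving above the handle with the tool y along chest x.

Emit:
step_arm --commands "0.4 -30.5 -20.9 5.0 0 0 0.923;0.4 -30.5 -20.9 5.0 0 0 0.923;0.4 -30.5 -20.9 5.0 0 0 0.923;0.4 -30.5 -20.9 5.0 0 0 0.923;0.4 -30.5 -20.9 5.0 0 0 0.923;0.4 -30.5 -20.9 5.0 0 0 0.923;0.4 -30.5 -20.9 5.0 0 0 0.923;0.4 -30.5 -20.9 5.0 0 0 0.923;0.4 -30.5 -20.9 5.0 0 0 0.923;0.4 -30.5 -20.9 5.0 0 0 0.923;0.4 -30.5 -20.9 5.0 0 0 0.923;0.4 -30.5 -20.9 5.0 0 0 0.923;0.4 -30.5 -20.9 5.0 0 0 0.923;0.4 -30.5 -20.9 5.0 0 0 0.923" --newtons 25

```text
time_s: 2.47
eef_pos: [389.7, 202.3, 198.5]
ee_rot: [0.0, 0.584, 0.812, 0.0]
force: [0.9, -0.1, 0.1]
grip_width: 0.402
grip_force: 0.0
```

Run:
```python
from h import *
np.set_printoptions(precision=3,suppress=True)
s=sense(); q=np.array(s["ee_rot"]); R=Rot.from_quat(q[[1,2,3,0]]).as_matrix(); print(s["eef_pos"],R[:,1],s["joints"],s["force"])
I=capture("wrist"); cv2.imwrite("pics/w1.png",cv2.cvtColor(I,cv2.COLOR_RGB2BGR))
K,e,Rc=cm("wrist"); print("cam",e,Rc[:,2])
for l,z in(("lid_handle",85),("stay_grip",80),("stay_pin",57),("chest",0),("lid_hinge",80)):
    r=spot_point("wrist",l)
    for x in r[:2]: print(l,np.round(x["xy"],1),round(x["score"],2),onz("wrist",x["xy"],z))
np.save("pics/wm.npy",0)
```

```text
[389.747 202.342 198.514] [0.948 0.317 0.   ] [ 0.211  0.174  1.815  0.     1.153 -0.112] [ 0.948 -0.118  0.096]
cam [366.234 274.854 323.408] [ 0.096 -0.284 -0.954]
lid_handle [281.9 215.4] 0.62 [393.459 204.267  85.   ]
stay_grip [328.8   2.7] 0.75 [378.467 334.473  80.   ]
stay_pin [424.7  70.1] 0.9 [454.983 322.733  57.   ]
chest [409.9 185.9] 0.73 [502.809 240.867   0.   ]
lid_hinge [549.5 209.5] 0.86 [566.776 264.02   80.   ]
```

View pics/w1.png

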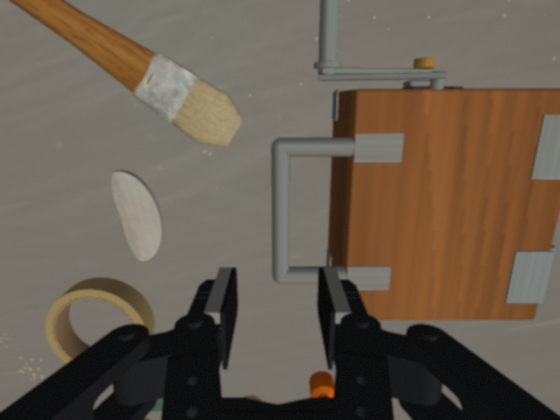

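The wrist view shows the bow bar at column 281 (rows 140–282), aligned with the tool, between the fingers. The grip bar is at column 328 at the top edge, and the pin at (425,65). Descend and pinch.

Emit:
step_arm --commands "0.4 0.05 0.4 4 0 0 0;0.4 0.05 0.4 8 0 0 0;0.4 0.05 0.4 10.5 0 0 0;0.4 0.05 0.4 11.5 0 0 0;0.4 0.05 0.4 11.5 0 0 0;0.4 0.05 0.4 11.5 0 0 0;0.0 0.05 0.4 11.5 0 0 0;0.0 0.05 0.4 11.5 0 0 0;0.0 0.05 0.4 11.5 0 0 0;0.0 0.05 0.4 11.5 0 0 0;0.0 0.05 0.4 11.5 0 0 0;0.0 0.05 0.4 11.5 0 0 0;0.0 0.05 0.4 11.5 0 0 0;0.0 0.05 0.4 11.5 0 0 0" --newtons 25

```text
time_s: 3.93
eef_pos: [392.0, 202.6, 84.0]
ee_rot: [-0.001, 0.585, 0.811, -0.002]
force: [-12.3, -5.1, 9.2]
grip_width: 0.129
grip_force: 25.2
```

```bash
python3 -c "
import numpy as np
for t in np.r_[.05:1.55:.05]: f=t+.027; print(round(t,2),round(18.5*(np.cos(.027)-np.cos(f)),2),round(-18.5*(np.sin(f)-np.sin(.027)),2))"
```

```text
0.05 0.05 -0.92
0.1 0.14 -1.84
0.15 0.28 -2.76
0.2 0.47 -3.66
0.25 0.7 -4.56
0.3 0.97 -5.44
0.35 1.29 -6.31
0.4 1.65 -7.16
0.45 2.06 -7.99
0.5 2.5 -8.8
0.55 2.99 -9.59
0.6 3.51 -10.35
0.65 4.07 -11.09
0.7 4.67 -11.8
0.75 5.3 -12.47
0.8 5.97 -13.11
0.85 6.66 -13.72
0.9 7.39 -14.3
0.95 8.14 -14.83
1.0 8.92 -15.33
1.05 9.72 -15.79
1.1 10.55 -16.21
1.15 11.39 -16.58
1.2 12.26 -16.92
1.25 13.14 -17.21
1.3 14.03 -17.45
1.35 14.93 -17.65
1.4 15.84 -17.81
1.45 16.76 -17.92
1.5 17.68 -17.98
```

Emit:
step_arm --commands "0 0 -0.18 -0.05 0 0 0;0 0 -0.18 -0.05 0 0 0;0 0 -0.13 -0.97 0 0 0;0 0 -0.04 -1.89 0 0 0;0 0 0.1 -2.81 0 0 0;0 0 0.29 -3.71 0 0 0;0 0 0.52 -4.61 0 0 0;0 0 0.79 -5.49 0 0 0;0 0 1.11 -6.36 0 0 0;0 0 1.47 -7.21 0 0 0;0 0 1.88 -8.04 0 0 0;0 0 2.32 -8.85 0 0 0;0 0 2.32 -8.85 0 0 0;0 0 2.32 -8.85 0 0 0" --newtons 35

```text
time_s: 5.1
eef_pos: [414.5, 210.2, 172.6]
ee_rot: [-0.001, 0.585, 0.811, -0.002]
force: [-11.2, -3.8, 3.1]
grip_width: 0.123
grip_force: 34.5
```

Emit:
step_arm --commands "0 0 -0.13 -0.06 0 0 0;0 0 0.36 -0.85 0 0 0;0 0 0.88 -1.61 0 0 0;0 0 1.44 -2.35 0 0 0;0 0 2.04 -3.06 0 0 0;0 0 2.67 -3.73 0 0 0;0 0 3.34 -4.37 0 0 0;0 0 4.03 -4.98 0 0 0;0 0 4.76 -5.56 0 0 0;0 0 5.51 -6.09 0 0 0;0 0 6.29 -6.59 0 0 0;0 0 7.09 -7.05 0 0 0;0 0 7.92 -7.47 0 0 0;0 0 8.76 -7.84 0 0 0;0 0 9.63 -8.18 0 0 0;0 0 9.63 -8.18 0 0 0;0 0 9.63 -8.18 0 0 0"

```text
time_s: 6.52
eef_pos: [508.3, 241.7, 256.3]
ee_rot: [0.001, 0.585, 0.811, 0.002]
force: [-4.3, 2.6, 6.0]
grip_width: 0.121
grip_force: 36.0
```

Emit:
step_arm --commands "0 0 0 -0.2 0 0 0;0 0 0.44 -0.35 0 0 0;0 0 0.88 -0.49 0 0 0;0 0 1.32 -0.6 0 0 0;0 0 1.6 -0.67 0 0 0;0 0 1.6 -0.67 0 0 0;0 0 1.6 -0.67 0 0 0"

```text
time_s: 7.1
eef_pos: [523.0, 246.6, 261.6]
ee_rot: [0.0, 0.585, 0.811, 0.001]
force: [-3.1, 5.1, 1.1]
grip_width: 0.123
grip_force: 35.5
```

Emit:
step_arm --commands "0 0.03 0.2 -0.05 0 0 0;0 0.05 0.4 -0.1 0 0 0;0 0.05 0.6 -0.14 0 0 0;0 0.05 0.6 -0.14 0 0 0;0 0.05 0.6 -0.14 0 0 0"

```text
time_s: 7.52
eef_pos: [528.6, 248.5, 262.7]
ee_rot: [0.001, 0.585, 0.811, 0.001]
force: [-2.6, 3.4, 4.5]
grip_width: 0.121
grip_force: 36.3
```

```bash
cat > g.py <<'E'
from h import *
np.set_printoptions(precision=1,suppress=True)
ax=np.array([.948,.317,0]);ay=np.array([-.317,.948,0]);O=np.array([501,239.1,0])
def loc(p): p=np.array(p)-O; return np.array([p@ax,p@ay,p[2]])
if __name__=="__main__":
    s=sense(); print(loc(s["eef_pos"]),s["force"])
    out=[]
    for n in("scene","top","wrist"):
        I=capture(n); out.append(I)
        for l in("stay_grip","stay_pin","lid_handle"):
            for x in spot_point(n,l)[:2]:
                e,d=ray(n,x["xy"]); y={"stay_grip":130,"stay_pin":92,"lid_handle":0}[l]
                t=(y-(e-O)@ay)/(d@ay); print(n,l,np.round(x["xy"],1),round(x["score"],2),loc(e+t*d), "raydir",np.array([d@ax,d@ay,d[2]])*10)
    cv2.imwrite("pics/s1.png",cv2.cvtColor(np.hstack([cv2.resize(out[0][110:260,130:290],(400,375)),cv2.resize(out[1][180:320,150:300],(400,375))]),cv2.COLOR_RGB2BGR))
E
python3 g.py
```

```text
[ 29.1   0.2 262.7] [-2.6  3.4  4.5]
scene stay_grip [183.8 177.3] 0.54 [  6.8 130.  121.5] raydir [ 7.5  4.8 -4.5]
scene stay_pin [194.  210.2] 0.67 [-27.8  92.   59.1] raydir [ 7.3  4.4 -5.3]
scene stay_pin [319.5 295.4] 0.49 [ 1913.6    92.  -2012.1] raydir [ 7.1  1.1 -6.9]
scene lid_handle [238.8 125.6] 0.83 [ 41.2  -0.  252.4] raydir [ 8.6  3.7 -3.5]
top stay_pin [335.7 172.2] 0.56 [-316.1   92.  2059.4] raydir [ 1.8 -1.7 -9.7]
wrist stay_grip [246.1   7.9] 0.75 [ 11.2 130.  128.6] raydir [-0.7  2.  -9.8]
wrist stay_grip [250.6 174.1] 0.57 [ 48.7 130.  658.6] raydir [-0.7 -1.9 -9.8]
wrist stay_pin [224.9  77.8] 0.96 [-11.3  92.   71.1] raydir [-1.3  0.5 -9.9]
wrist stay_pin [302.4 381. ] 0.5 [ 28.2  92.  405.2] raydir [ 0.6 -6.6 -7.5]
wrist lid_handle [274.7 300.1] 0.84 [ 28.8  -0.  257.3] raydir [-0.1 -5.1 -8.6]
```

View pics/s1.png

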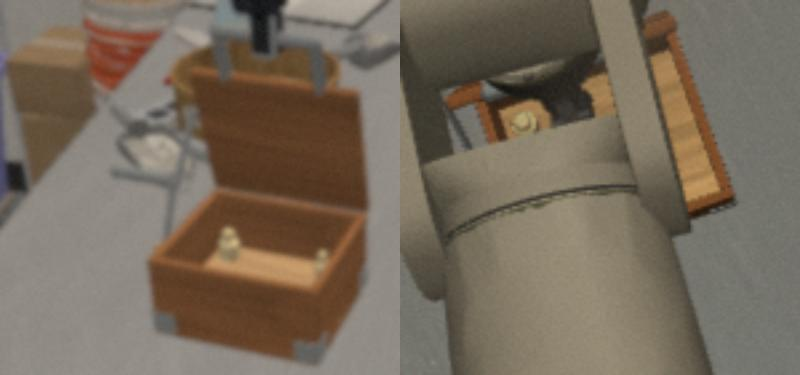

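Emit:
step_arm --commands "0 0 0.2 -0.09 0 0 0;0 0 0.4 -0.12 0 0 0;0 0 0.55 -0.15 0 0 0;0 0 0.55 -0.15 0 0 0;0 0 0.55 -0.15 0 0 0"

```text
time_s: 8.53
eef_pos: [532.5, 249.8, 263.6]
ee_rot: [-0.001, 0.585, 0.811, -0.001]
force: [-10.3, 0.2, 6.9]
grip_width: 0.125
grip_force: 36.4
```

Emit:
step_arm --commands "0 0 -0.1 -0.05 0 0 0;0 0 -0.2 -0.03 0 0 0;0 0 -0.3 0 0 0 0;0 0 -0.4 0.02 0 0 0;0 0 -0.5 0.04 0 0 0;0 0 -0.6 0.06 0 0 0;0 0 -0.6 0.06 0 0 0;0 0 -0.6 0.06 0 0 0"

```text
time_s: 9.2
eef_pos: [527.6, 248.1, 262.5]
ee_rot: [-0.0, 0.585, 0.811, -0.0]
force: [-4.1, 3.0, 0.4]
grip_width: 0.125
grip_force: 35.8
```

```bash
python3 g.py | grep -v handle; python3 -c "
from h import *
for i in range(1): s=sense(); print(s['force'],s['eef_pos'])"
```

```text
[ 28.    0.1 262.5] [-4.1  3.   0.4]
scene stay_grip [187.5 180.7] 0.72 [ 21.  130.  105.4] raydir [ 7.5  4.7 -4.6]
scene stay_pin [192.7 211.1] 0.79 [-33.9  92.   60.2] raydir [ 7.2  4.5 -5.3]
top stay_grip [363.  262.9] 0.51 [-160.5  130.  2366.5] raydir [ 0.1 -1.6 -9.9]
wrist stay_grip [268.2   8.3] 0.75 [ 23.6 130.  127.2] raydir [-0.2  2.  -9.8]
wrist stay_pin [222.9  74.2] 0.94 [ -7.8  92.  117.8] raydir [-1.3  0.6 -9.9]
[-4.69396195  3.9538191   1.4791669 ] [527.57698437 248.15697587 262.5203219 ]
```

Run:
```python
from g import *
for z in(200,300,400,500,600,700): 
    for uv in((240,130),(330,100)): p=onz("top",uv,z); print(z,uv,loc(p),proj("scene",p))
```

```text
200 (240, 130) [152.9 -91.6 200. ] [293.2 135.6]
200 (330, 100) [ 150.8 -265.6  200. ] [366.3 145.7]
300 (240, 130) [121.1 -88.6 300. ] [289.4  97.6]
300 (330, 100) [ 119.2 -244.5  300. ] [360.5 105.6]
400 (240, 130) [ 89.2 -85.5 400. ] [284.8  52.1]
400 (330, 100) [  87.6 -223.4  400. ] [353.5  57.7]
500 (240, 130) [ 57.4 -82.5 500. ] [279.2  -3.3]
500 (330, 100) [  55.9 -202.3  500. ] [345.   -0.3]
600 (240, 130) [ 25.5 -79.4 600. ] [272.3 -72.1]
600 (330, 100) [  24.3 -181.2  600. ] [334.6 -72.2]
700 (240, 130) [ -6.3 -76.4 700. ] [ 263.4 -160. ]
700 (330, 100) [  -7.3 -160.1  700. ] [ 321.2 -163.6]
```

Emit:
step_arm --commands "0.3 0 -0.02 0 0 0 0;0.3 0 -0.02 0 0 0 0;0.3 0 -0.02 0 0 0 0;0.3 0 -0.02 0 0 0 0;0.3 0 -0.02 0 0 0 0"

```text
time_s: 10.22
eef_pos: [527.6, 247.8, 262.6]
ee_rot: [0.0, 0.585, 0.811, 0.0]
force: [-0.4, 0.1, -0.3]
grip_width: 0.302
grip_force: 0.0
```

Emit:
step_arm --commands "0.45 0 0 0 0 0 0;0.45 0 0 0 0 0 0;0.45 0 -0.3 -1 0 0 0;0.45 0 -0.5 -2 0 0 0;0.45 0 -0.6 -2.8 0 0 0;0.45 0 -0.8 -3.2 0 0 0;0.45 0 -3 -3.3 0 0 0;0.45 0 -6 -3.3 0 0 0;0.45 0 -10 -3.3 0 0 0;0.45 0 -13 -3.3 0 0 0;0.45 0 -13 -3.3 0 0 0;0.45 0 -13 -3.3 0 0 0"

```text
time_s: 11.22
eef_pos: [403.4, 206.9, 296.7]
ee_rot: [0.001, 0.585, 0.811, 0.001]
force: [0.6, -0.1, -0.3]
grip_width: 0.449
grip_force: 0.0
```

Run:
```python
from g import *
s=sense(); print(s["eef_pos"],s["force"],s["joints"])
I=capture("scene"); 
for l in("lid_handle","stay_grip"):
    for x in spot_point("scene",l)[:1]:
        e,d=ray("scene",x["xy"]); y={"stay_grip":130,"lid_handle":0}[l]
        t=(y-(e-O)@ay)/(d@ay); print(l,x["score"],loc(e+t*d))
T=capture("top")
for x in spot_point("top","weight_0")[:4]: print(x["xy"],x["score"],onz("top",x["xy"],0))
```

```text
[403.4 206.9 296.7] [ 0.6 -0.1 -0.3] [ 0.2  0.1  1.6  0.   1.4 -0.1]
lid_handle 0.38 [66.5  0.  81.2]
stay_grip 0.75 [ 30.9 130.  103.4]
[360.5, 262.4] 0.64 [441.1 -37.8   0. ]
[196.9, 228.3] 0.64 [521.8 310.1   0. ]
[399.4, 263.4] 0.47 [ 437.2 -120.4    0. ]
[333.9, 238.0] 0.4 [494.5  16.9   0. ]
```

Emit:
step_arm --commands "0.6 -4 -1 3 0 0 0.12;0.6 -8 -2 6 0 0 0.24;0.6 -12 -3 9 0 0 0.36;0.6 -16 -4 12 0 0 0.48;0.6 -20 -4.3 14 0 0 0.6;0.6 -24.3 -4.3 17 0 0 0.72;0.6 -24.3 -4.3 17 0 0 0.84;0.6 -24.3 -4.3 17 0 0 0.96;0.6 -24.3 -4.3 17 0 0 1.08;0.6 -24.3 -4.3 17 0 0 1.2;0.6 -24.3 -4.3 17 0 0 1.32;0.6 -24.3 -4.3 17 0 0 1.44;0.6 -24.3 -4.3 17 0 0 1.571;0.6 -24.3 -4.3 17 0 0 1.571;0.6 -24.3 -4.3 17 0 0 1.571" --newtons 30

```text
time_s: 12.72
eef_pos: [440.2, -37.3, 125.3]
ee_rot: [-0.0, 0.987, 0.161, -0.0]
force: [-0.0, 0.5, 0.6]
grip_width: 0.602
grip_force: 0.0
```

Run:
```python
from g import *
s=sense(); q=np.array(s["ee_rot"]); R=Rot.from_quat(q[[1,2,3,0]]).as_matrix(); print(s["eef_pos"],R*10,s["joints"])
I=capture("wrist"); cv2.imwrite("pics/w2.png",cv2.cvtColor(I,cv2.COLOR_RGB2BGR))
for x in spot_point("wrist","weight_0")[:4]:
    p=onz("wrist",x["xy"],0); print(np.round(x["xy"]),x["score"],p,"tool shift",R.T@(p-s["eef_pos"]), I[int(x["xy"][1])-4,int(x["xy"][0])])
for x in trace("wrist","weight_0")[:3]: print(np.round(x["rect"]),x["score"],I[x["mask"]].mean(0))
```

```text
[440.2 -37.3 125.3] [[  9.5   3.2  -0. ]
 [  3.2  -9.5   0. ]
 [ -0.   -0.  -10. ]] [-0.4  0.3  1.9 -0.   1.   0.9]
[224. 100.] 0.89 [501.9  19.6   0. ] tool shift [ 76.6 -34.2 125.3] [181  89  24]
[380. 251.] 0.85 [ 436.4 -117.9    0. ] tool shift [-29.2  75.3 125.3] [160  85  99]
[276. 213.] 0.56 [440.3 -37.    0. ] tool shift [  0.2  -0.3 125.3] [166 152 112]
[222. 100.  45.  42.] 0.97 [153.1  72.9  17.2]
[385. 256.  45.  51.] 0.77 [140.   76.1  88. ]
[275. 220.  41.  47.] 0.75 [148.3 131.6  93.1]
```

View pics/w2.png

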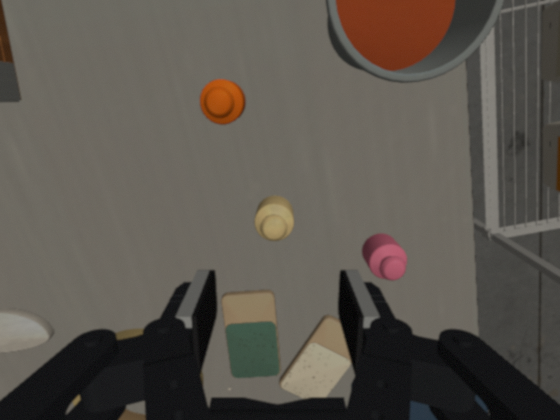

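The brass weight sits at (275,220), centred between the fingers; orange is at (222,100) and pink at (385,256). Grasp.

Emit:
step_arm --commands "0.6 0 0 4 0 0 0;0.6 0 0 8 0 0 0;0.6 0 0 10 0 0 0;0.6 0 0 10.5 0 0 0;0.6 0 0 10.5 0 0 0;0 0 0 10.5 0 0 0;0 0 0 10.5 0 0 0;0 0 0 10.5 0 0 0;0 0 0 10.5 0 0 0;0 0 0 10.5 0 0 0;0 0 0 10.5 0 0 0;0 0 0 10.5 0 0 0;0 0 0 10.5 0 0 0;0 0 0 9.5 0 0 0;0 0 0 9.5 0 0 0" --newtons 30

```text
time_s: 14.12
eef_pos: [441.0, -37.5, 32.5]
ee_rot: [0.001, 0.987, 0.16, 0.002]
force: [-0.3, 0.6, -0.4]
grip_width: 0.283
grip_force: 29.8
```

Emit:
step_arm --commands "0 0 0 -3 0 0 0;0 0 0 -6 0 0 -0.12;0 0 -1 -9 0 0 -0.24;0 0 -2 -10 0 0 -0.36;0 0 -3 -10 0 0 -0.48;0 0 -4 -10 0 0 -0.6;0 0 -5 -10 0 0 -0.72;0 0 -6 -10 0 0 -0.84;0 0 -7 -10 0 0 -0.96;0 0 -8 -10 0 0 -1.08;0 0 -9 -10 0 0 -1.2;0 0 -10 -10 0 0 -1.32;0 0 -10 -10 0 0 -1.44;0 0 -10 -10 0 0 -1.571;0 0 -10 -10 0 0 -1.571"

```text
time_s: 15.37
eef_pos: [408.5, 57.9, 131.0]
ee_rot: [0.001, 0.583, 0.813, 0.0]
force: [0.0, 0.1, -0.0]
grip_width: 0.279
grip_force: 30.0
```

Emit:
step_arm --commands "0 1 1 0 0 0 -0.12;0 2 2 0 0 0 -0.24;0 3 3 0 0 0 -0.36;0 4 4 0 0 0 -0.48;0 5 5 0 0 0 -0.6;0 6 6 0 0 0 -0.72;0 7 7 0 0 0 -0.84;0 8 8 0 0 0 -0.96;0 9 9 0 0 0 -1.08;0 10 9.5 0 0 0 -1.2;0 11 10 0 0 0 -1.32;0 12 10.5 0 0 0 -1.44;0 13 10.7 0 0 0 -1.571;0 14.2 10.7 0 0 0 -1.571;0 14.2 10.7 0 0 0 -1.571;0 14.2 10.7 0 0 0 -1.571"

```text
time_s: 16.7
eef_pos: [464.9, 226.4, 130.7]
ee_rot: [0.0, -0.158, 0.987, -0.0]
force: [0.1, -0.7, -0.3]
grip_width: 0.285
grip_force: 30.0
```

Run:
```python
from g import *
s=sense(); print(loc(s["eef_pos"]),s["eef_pos"],s["ee_rot"]*100,s["joints"],s["force"])
I=capture("wrist");S=capture("scene")
cv2.imwrite("pics/w3.png",cv2.cvtColor(np.hstack([cv2.resize(I,(440,330)),cv2.resize(S[100:260,120:290],(350,330))]),cv2.COLOR_RGB2BGR))
```

```text
[-38.3  -0.5 130.7] [464.9 226.4 130.7] [  0.  -15.8  98.7  -0. ] [ 0.2  0.4  1.7 -0.   1.  -1.7] [ 0.1 -0.7 -0.3]
```

View pics/w3.png

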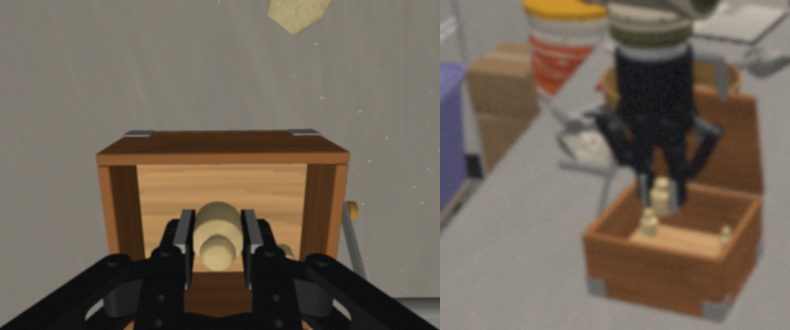

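Emit:
step_arm --commands "0 0 0 3 0 0 0;0 0 0 6 0 0 0;0 0 0 8 0 0 0;0 0 0 8.7 0 0 0;0 0 0 8.7 0 0 0;0 0 0 8.7 0 0 0;0 0 0 8.7 0 0 0"

```text
time_s: 17.38
eef_pos: [465.6, 226.0, 44.3]
ee_rot: [0.001, -0.159, 0.987, 0.0]
force: [-0.3, -1.0, -0.6]
grip_width: 0.285
grip_force: 30.7
```

Emit:
step_arm --commands "0 0 0 0.1 0 0 0;0 0 0 0.2 0 0 0;0 0 0 0.25 0 0 0;0 0 0 0.25 0 0 0;0 0 0 0.25 0 0 0"

```text
time_s: 17.8
eef_pos: [465.4, 226.2, 41.7]
ee_rot: [0.0, -0.16, 0.987, -0.0]
force: [-1.5, -0.7, 6.6]
grip_width: 0.282
grip_force: 31.3
```

Emit:
step_arm --commands "0.28 0 0 -0.05 0 0 0;0.45 0 0 -0.05 0 0 0;0.45 0 0 -0.05 0 0 0;0.45 0 0 -0.05 0 0 0;0.45 0 0 -0.05 0 0 0;0.45 0 0 -1 0 0 0;0.45 0 0 -2.5 0 0 0;0.45 0 0 -5 0 0 0;0.45 0 0 -8 0 0 0;0.45 0 0 -10 0 0 0;0.45 0 0 -10 0 0 0;0.45 0 0 -10 0 0 0;0.45 0 0 -10 0 0 0;0.45 0 0 -10 0 0 0"

```text
time_s: 18.97
eef_pos: [464.6, 226.1, 140.2]
ee_rot: [-0.001, -0.16, 0.987, -0.0]
force: [-0.3, -0.1, 1.0]
grip_width: 0.45
grip_force: 0.0
```

Run:
```python
from g import *
s=sense(); print(loc(s["eef_pos"]),s["eef_pos"],s["ee_rot"]*100,s["joints"],s["force"])
I=capture("wrist");S=capture("scene")
for n in("wrist","scene"):
    for x in spot_point(n,"stay_grip")[:2]:
        e,d=ray(n,x["xy"]); t=(130-(e-O)@ay)/(d@ay); print(n,x["xy"],x["score"],loc(e+t*d), np.array([d@ax,d@ay,d[2]])*10)
cv2.imwrite("pics/w4.png",cv2.cvtColor(np.hstack([cv2.resize(I,(440,330)),cv2.resize(S[100:260,120:290],(350,330))]),cv2.COLOR_RGB2BGR))
```

```text
[-38.6  -0.8 140.2] [464.6 226.1 140.2] [ -0.1 -16.   98.7  -0. ] [ 0.2  0.4  1.7 -0.   1.1 -1.7] [-0.3 -0.1  1. ]
wrist [530.5, 380.2] 0.72 [ 25.7 130.  107.3] [ 5.6  5.3 -6.4]
scene [187.9, 178.6] 0.57 [ 23.8 130.  109.7] [ 7.6  4.7 -4.6]
```

View pics/w4.png

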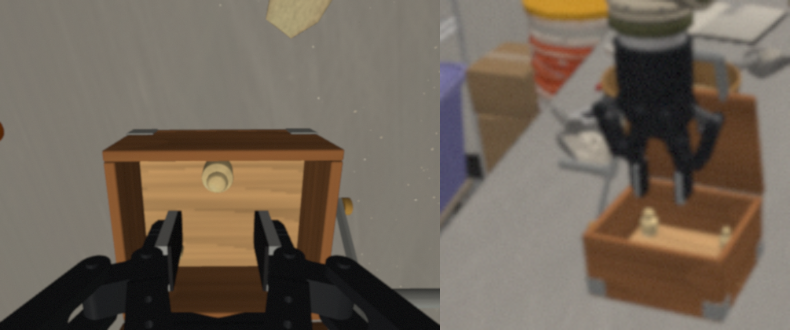

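Weight stands upright in the chest at (217,178). Now to the stay grip, measured at chest (25,130,108); I'll go to its outside with the tool turned.

Emit:
step_arm --commands "0.45 1 0 -3 0 0 0;0.45 2.5 0 -6 0 0 0.12;0.45 2.5 1 -6 0 0 0.24;0.45 2.5 3 -6 0 0 0.36;0.45 2.5 5 -6 0 0 0.48;0.45 2.5 7 -6 0 0 0.6;0.45 2.5 9 -6 0 0 0.72;0.45 2.5 11 -6 0 0 0.84;0.45 2.5 13 -6 0 0 0.96;0.45 2.5 14.4 -6 0 0 1.08;0.45 2.5 14.4 -6 0 0 1.2;0.45 2.5 14.4 -6 0 0 1.32;0.45 2.5 14.4 -6 0 0 1.44;0.45 2.5 14.4 -6 0 0 1.571;0.45 2.5 14.4 -6 0 0 1.571;0.45 2.5 14.4 -6 0 0 1.571"

```text
time_s: 20.5
eef_pos: [395.9, 354.9, 200.8]
ee_rot: [-0.0, 0.584, 0.812, -0.0]
force: [0.4, 0.1, -0.5]
grip_width: 0.455
grip_force: 0.0
```

Run:
```python
from g import *
s=sense(); print(loc(s["eef_pos"]),s["eef_pos"],s["ee_rot"]*100,s["joints"],s["force"])
I=capture("wrist");S=capture("scene"); cv2.imwrite("pics/w5.png",cv2.cvtColor(I,cv2.COLOR_RGB2BGR))
rs=[]
for n in("wrist","scene"):
    for x in spot_point(n,"stay_grip")[:2]:
        e,d=ray(n,x["xy"]); t=(130-(e-O)@ay)/(d@ay); print(n,x["xy"],x["score"],loc(e+t*d),loc(onz(n,x["xy"],107)), np.array([d@ax,d@ay,d[2]])*10)
```

```text
[-62.9 143.1 200.8] [395.9 354.9 200.8] [-0.  58.4 81.2 -0. ] [ 0.5  0.4  1.5 -0.   1.2  0.2] [ 0.4  0.1 -0.5]
wrist [414.8, 243.9] 0.64 [ 26.4 130.  104. ] [ 25.2 131.2 107. ] [ 3.5 -3.5 -8.7]
scene [189.0, 179.6] 0.8 [ 28.2 130.  104.8] [ 24.5 127.8 107. ] [ 7.6  4.6 -4.6]
scene [241.8, 190.4] 0.41 [343.6 130.  -93.6] [ 17.4 -11.1 107. ] [ 8.   3.5 -4.9]
```

View pics/w5.png

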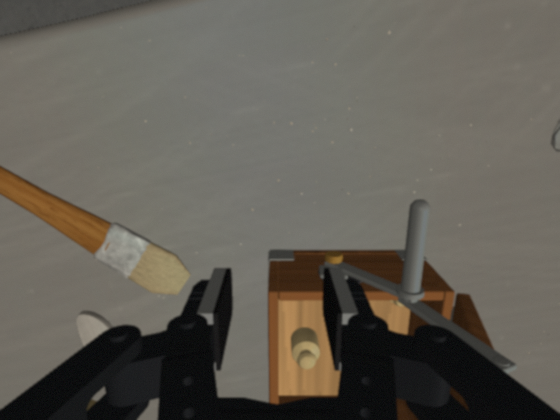

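Emit:
step_arm --commands "0.45 0 3 1 0 0 0;0.45 0 6 2 0 0 0;0.45 0 8.9 3 0 0 0;0.45 0 8.9 5 0 0 0;0.45 0 8.9 8 0 0 0;0.45 0 8.9 9.7 0 0 0;0.45 0 8.9 9.7 0 0 0;0.45 0 8.9 9.7 0 0 0;0.25 0 8.9 9.7 0 0 0;0.25 0 8.9 9.7 0 0 0;0.25 0 8.9 9.7 0 0 0;0.25 0 8.9 9.7 0 0 0" --newtons 20

```text
time_s: 21.7
eef_pos: [480.6, 383.3, 105.1]
ee_rot: [0.0, 0.585, 0.811, 0.001]
force: [-0.4, -0.1, 0.2]
grip_width: 0.252
grip_force: 0.0
```

Run:
```python
from g import *
s=sense(); print(loc(s["eef_pos"]),s["force"],s["grip_width"],s["grip_force"])
I=capture("wrist"); cv2.imwrite("pics/w6.png",cv2.cvtColor(I[100:400,130:430],cv2.COLOR_RGB2BGR))
```

```text
[ 26.4 143.1 105.1] [-0.4 -0.1  0.2] 0.25165241429182683 0.0
```

View pics/w6.png

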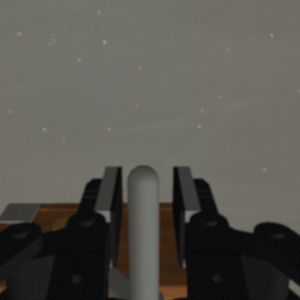

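The bar stands between the pads (cols 128–158), about 2 mm forward of centre. Shift and pinch.

Emit:
step_arm --commands "0.25 0 -0.17 0 0 0 0;0.25 0 -0.17 0.05 0 0 0;0 0 -0.17 0.05 0 0 0;0 0 -0.17 0.05 0 0 0;0 0 -0.17 0.05 0 0 0;0 0 -0.17 0.05 0 0 0;0 0 -0.17 0.05 0 0 0;0 0 -0.17 0.05 0 0 0" --newtons 22

```text
time_s: 22.42
eef_pos: [479.0, 382.6, 103.7]
ee_rot: [0.0, 0.585, 0.811, 0.0]
force: [1.6, 1.4, 0.2]
grip_width: 0.129
grip_force: 21.7
```

Run:
```python
import numpy as np
from scipy.optimize import brentq
P=np.array([-18,55.]);a0=.882
for k in range(0,44):
    a=a0+.05*k; E=P+67*np.array([np.cos(a),np.sin(a)])
    f=lambda t:np.hypot(*(np.array([70-90.14*np.cos(t+.0555),80+90.14*np.sin(t+.0555)])-E))-67
    ts=[t for t in np.linspace(-.1,1.5,400)]; v=[f(t) for t in ts]
    r=[round(brentq(f,ts[i],ts[i+1]),2) for i in range(399) if v[i]*v[i+1]<0]
    print(round(a,2),round(6.7*(np.cos(a)-np.cos(a0)),2),round(-6.7*(np.sin(a)-np.sin(a0)),2),r)
```

```text
0.88 0.0 -0.0 [1.31]
0.93 -0.26 -0.21 [1.32]
0.98 -0.54 -0.4 [1.33]
1.03 -0.82 -0.58 [1.33]
1.08 -1.11 -0.74 [1.32]
1.13 -1.41 -0.89 [1.31]
1.18 -1.72 -1.03 [1.3]
1.23 -2.03 -1.15 [1.28]
1.28 -2.35 -1.25 [1.27]
1.33 -2.67 -1.34 [1.24]
1.38 -3.0 -1.41 [1.22]
1.43 -3.33 -1.46 [1.2]
1.48 -3.66 -1.5 [1.17]
1.53 -4.0 -1.52 [1.14]
1.58 -4.33 -1.53 [1.11]
1.63 -4.67 -1.51 [1.08]
1.68 -5.0 -1.49 [1.05]
1.73 -5.33 -1.44 [1.01]
1.78 -5.66 -1.38 [0.98]
1.83 -5.99 -1.3 [0.94]
1.88 -6.31 -1.21 [0.91]
1.93 -6.63 -1.1 [0.87]
1.98 -6.94 -0.97 [0.83]
2.03 -7.24 -0.83 [0.8]
2.08 -7.54 -0.67 [0.76]
2.13 -7.82 -0.5 [0.72]
2.18 -8.1 -0.31 [0.68]
2.23 -8.37 -0.12 [0.64]
2.28 -8.63 0.1 [0.6]
2.33 -8.88 0.32 [0.56]
2.38 -9.12 0.56 [0.52]
2.43 -9.34 0.81 [0.48]
2.48 -9.55 1.07 [0.44]
2.53 -9.75 1.34 [0.4]
2.58 -9.94 1.62 [0.35]
2.63 -10.11 1.9 [0.31]
2.68 -10.26 2.2 [0.27]
2.73 -10.4 2.5 [0.22]
2.78 -10.53 2.81 [0.18]
2.83 -10.64 3.13 [0.14]
2.88 -10.73 3.45 [0.09]
2.93 -10.81 3.78 [0.05]
2.98 -10.87 4.11 [-0.0]
3.03 -10.92 4.44 [-0.05]
```

Emit:
step_arm --commands "0 0 -0.13 -0.1 0 0 0;0 0 -0.26 -0.21 0 0 0;0 0 -0.4 -0.31 0 0 0;0 0 -0.54 -0.4 0 0 0;0 0 -0.68 -0.49 0 0 0;0 0 -0.82 -0.58 0 0 0;0 0 -0.82 -0.58 0 0 0" --newtons 30

```text
time_s: 23.0
eef_pos: [471.3, 380.0, 110.0]
ee_rot: [0.0, 0.585, 0.811, 0.001]
force: [5.1, 1.7, 1.8]
grip_width: 0.125
grip_force: 29.4
```

Emit:
step_arm --commands "0 0 -0.29 -0.18 0 0 0;0 0 -0.59 -0.33 0 0 0;0 0 -0.9 -0.47 0 0 0;0 0 -1.21 -0.59 0 0 0;0 0 -1.53 -0.69 0 0 0;0 0 -1.85 -0.78 0 0 0;0 0 -2.18 -0.85 0 0 0;0 0 -2.51 -0.9 0 0 0;0 0 -2.51 -0.9 0 0 0"

```text
time_s: 23.75
eef_pos: [447.1, 371.9, 119.5]
ee_rot: [0.0, 0.585, 0.811, 0.0]
force: [2.2, -0.4, 7.7]
grip_width: 0.128
grip_force: 30.1
```

Emit:
step_arm --commands "0 0 -0.33 -0.11 0 0 0;0 0 -0.67 -0.14 0 0 0;0 0 -1 -0.15 0 0 0;0 0 -1.34 -0.13 0 0 0;0 0 -1.67 -0.11 0 0 0;0 0 -2 -0.06 0 0 0;0 0 -2.33 0 0 0 0;0 0 -2.66 0.08 0 0 0;0 0 -2.98 0.17 0 0 0;0 0 -3.3 0.28 0 0 0;0 0 -3.61 0.41 0 0 0;0 0 -3.91 0.55 0 0 0;0 0 -3.91 0.55 0 0 0"

```text
time_s: 24.83
eef_pos: [409.0, 359.3, 112.3]
ee_rot: [-0.001, 0.585, 0.811, -0.001]
force: [-0.8, -1.5, 0.8]
grip_width: 0.127
grip_force: 30.0
```

Emit:
step_arm --commands "0 0 -0.3 0.16 0 0 0;0 0 -0.58 0.33 0 0 0;0 0 -0.86 0.52 0 0 0;0 0 -1.13 0.71 0 0 0;0 0 -1.39 0.93 0 0 0;0 0 -1.64 1.15 0 0 0;0 0 -1.88 1.39 0 0 0;0 0 -2.1 1.64 0 0 0;0 0 -2.31 1.9 0 0 0;0 0 -2.31 1.9 0 0 0"

```text
time_s: 25.67
eef_pos: [387.1, 352.1, 93.0]
ee_rot: [-0.001, 0.585, 0.811, -0.001]
force: [-3.2, -1.0, -2.5]
grip_width: 0.127
grip_force: 29.7
```

Emit:
step_arm --commands "0 0 -0.22 0.27 0 0 0;0 0 -0.42 0.55 0 0 0;0 0 -0.59 0.83 0 0 0;0 0 -0.74 1.13 0 0 0;0 0 -0.88 1.43 0 0 0;0 0 -1.01 1.74 0 0 0;0 0 -1.12 2.06 0 0 0;0 0 -1.12 2.06 0 0 0"

```text
time_s: 26.33
eef_pos: [376.8, 348.5, 72.3]
ee_rot: [-0.0, 0.585, 0.811, -0.001]
force: [-2.4, -1.0, -3.6]
grip_width: 0.129
grip_force: 29.4
```

Run:
```python
from g import *
s=sense(); print(loc(s["eef_pos"]),s["force"])
I=capture("wrist");S=capture("scene")
for n in("wrist","scene"):
    for l,y in(("lid_handle",0),("stay_grip",130)):
        for x in spot_point(n,l)[:1]:
            e,d=ray(n,x["xy"]); 
            # intersect with circle r=185 about the hinge / plane y
            t=(y-(e-O)@ay)/(d@ay); print(n,l,x["xy"],x["score"],loc(e+t*d))
```

```text
[-83.  143.1  72.3] [-2.4 -1.  -3.6]
wrist stay_grip [275.3, 333.4] 0.88 [-82.7 130.   71. ]
scene lid_handle [213.5, 219.4] 0.56 [-108.3    0.   103.9]
scene stay_grip [168.5, 214.2] 0.63 [-74.3 130.   68.4]
```

Emit:
step_arm --commands "0 0 -0.05 0.16 0 0 0;0 0 -0.09 0.32 0 0 0;0 0 -0.13 0.48 0 0 0;0 0 -0.17 0.65 0 0 0;0 0 -0.17 0.65 0 0 0;0 0 -0.17 0.65 0 0 0"

```text
time_s: 27.13
eef_pos: [375.6, 348.2, 66.7]
ee_rot: [-0.0, 0.585, 0.811, -0.0]
force: [-5.7, -2.1, -3.5]
grip_width: 0.123
grip_force: 29.8
```

Still carrying the lid (z −3.5 N). A bit further, easing 0.3 mm to the front.

Emit:
step_arm --commands "0 0 -0.06 0.12 0 0 0;0 0 -0.08 0.24 0 0 0;0 0 -0.09 0.36 0 0 0;0 0 -0.09 0.36 0 0 0;0 0 -0.09 0.36 0 0 0"

```text
time_s: 27.55
eef_pos: [375.2, 348.1, 63.3]
ee_rot: [0.0, 0.585, 0.811, 0.0]
force: [-5.0, -1.8, -1.0]
grip_width: 0.124
grip_force: 30.1
```

Emit:
step_arm --commands "0 0 -0.04 0.1 0 0 0;0 0 -0.04 0.2 0 0 0;0 0 -0.04 0.2 0 0 0;0 0 -0.04 0.2 0 0 0"

```text
time_s: 27.88
eef_pos: [375.2, 348.3, 61.7]
ee_rot: [0.0, 0.585, 0.811, 0.001]
force: [-1.9, 0.6, 4.6]
grip_width: 0.124
grip_force: 30.7
```

Run:
```python
from g import *
s=sense(); print(loc(s["eef_pos"]),s["force"])
for n in("scene",):
  I=capture(n)
  for l,y in(("lid_handle",0),("stay_grip",130)):
        for x in spot_point(n,l)[:1]:
            e,d=ray(n,x["xy"]); t=(y-(e-O)@ay)/(d@ay); print(n,l,x["xy"],x["score"],loc(e+t*d))
```

```text
[-84.7 143.4  61.7] [-1.9  0.6  4.6]
scene lid_handle [213.1, 228.0] 0.98 [-113.2   -0.    85.7]
scene stay_grip [168.3, 217.0] 0.62 [-76.7 130.   62.4]
```

Emit:
step_arm --commands "0.12 0 0 -0.04 0 0 0;0.4 0 0 -0.04 0 0 0;0.4 0 0 -0.04 0 0 0;0.4 0 0 -0.04 0 0 0;0.4 0 0 -0.04 0 0 0;0.4 0 0 -1.5 0 0 0;0.4 0 0 -4 0 0 0;0.4 0 0 -8 0 0 0;0.4 3 0 -12 0 0 0;0.4 3 0 -12 0 0 0;0.4 3 0 -12 0 0 0"

```text
time_s: 28.95
eef_pos: [365.5, 377.8, 183.3]
ee_rot: [0.001, 0.584, 0.811, 0.002]
force: [0.3, 0.1, -0.2]
grip_width: 0.4
grip_force: 0.0
```

Run:
```python
from g import *
s=sense(); print(loc(s["eef_pos"]),s["force"])
for n in("scene",):
  I=capture(n)
  for l,y in(("lid_handle",0),("stay_grip",130),("stay_pin",92)):
        for x in spot_point(n,l)[:1]:
            e,d=ray(n,x["xy"]); t=(y-(e-O)@ay)/(d@ay); print(n,l,x["xy"],x["score"],loc(e+t*d))
print(finish_job())
```

```text
[-84.5 174.5 183.3] [ 0.3  0.1 -0.2]
scene lid_handle [213.2, 228.0] 0.8 [-112.8   -0.    85.4]
scene stay_grip [167.2, 218.2] 0.76 [-81.4 130.   62.1]
scene stay_pin [195.4, 212.0] 0.78 [-22.6  92.   50.9]
the job is handed in; nothing more can be done
None
```

I handed the job in at about 29 s. The lid is shut, the brass weight was last seen upright inside the chest before closing, and I let the lid down by the stay grip without a drop. The judge returned no result, and I did not separately check the other two weights or the foot's exact position.

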